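Unlock the sample station and hold its pressure slide open at the mark

ROBOT

A 7-joint arm with a two-finger parallel gripper is mounted at the origin on the work surface. World frame = base frame: x ahead of the robot, y to its left, z up, the work surface at z = 0. Lengths are in m, angles in degrees, forces in N, time in s.
With the tool pointing down it reaches from about 0.35 to 0.9 m from the base axis. Payload 7.2 kg.
Tool frame: the origin (TCP) lies midway between the tips of the shut fingers; the grasp point (between the pads) lies 19 mm behind it; x points along the fingers, y is the direction in which the jaws open and shut, and the axes are right-handed (so a half turn about x gives the same grasp; the last joint's range is limited). The gripper opens to 85 mm and grips with 20 to 120 N. Pads are 22 mm wide; open, the fingers measure 114 mm over their backs; the gripper's body (76 mm by 85 mm) begins 54 mm behind the grasp point. The pads swing forward as they close: fully open they stand 13 mm farther back than shut.
Start: joints at [-77.762, 23.554, -0.728, 91.456, 0.321, 64.991, -4.71], TCP at [0.174, 0.6, 0.231] pointing down, gripper open.
Joint ranges: [-169.25, 169.25], [-16.82, 113.86], [-84.01, 82.57], [7.8, 145.47], [-59.2, 239.2], [7.22, 106.19], [-163.78, 163.78]. Speed limits (degrees/s): [136.94, 136.94, 172.46, 172.46, 180, 180, 180].

INTERFACE

Orientations are given as a 3x3 rotation matrix whose columns are the frame's x, y, z axes.
In Python, from bench import ctrl gives the robot as it stands.
- The arm moves only by the tool play_rows, never from a script. Its argument "targets" is one flat list of numbers, 7 for each row, row after row: the shift along the tool's x, y, z in cm, then the turn, a rotation vector about the tool's x, y, z in degrees, then the finger opening in cm, from 0 to 8.54. In form: [dx, dy, dz, rx, ry, rz, fingers, dx, dy, dz, rx, ry, rz, fingers, ...]. A call has exactly 8 rows; each row shifts and turns the commanded pose from where the row before left it, along the tool's axes as they then stand; what a row does not reach is not made up. A row lasts 1/10 s, in which the tool goes at most 50 mm and 8.59 degrees, less where a joint would pass 70% of its speed; a pose out of reach is approached as far as the arm can. A call with a gripper value outside its range is refused whole. The fingers move at their own pace and stop on an object; the grip force is fixed at half the most. Time passes only in rows, so rows that do not move let the fingers close, or fill a call up. It gives the time, the measured TCP pose, the force and the opening at its end, in the units of the state.
- ctrl.read_state(): the state, without advancing time (a new reading comes with each control period).
- ctrl.get_image(name): name is "side" or "top" or "wrist"; returns the picture (384x512x3 uint8, red, green, blue); there is no depth.
- ctrl.calibration(name): a dict with "intrinsics" (3x3 intrinsics, pixels), "R" (3x3) and "t" (3): a world point X has camera coordinates R X + t. Camera axes: x right, y down, z forward; pixel columns grow to the right and rows downward; lengths in m; the calibration is good to about 2 mm. A picture is of the moment at which its call begins: read the wrist's pose just before it. calibration takes no time and is no camera call; for the wrist camera it gives the pose at the moment of the call.
- ctrl.finish_job(): hands the job in, once; it reports no verdict.
The state is a dict: "t": time; "qpos": joint angles; "qd": joint speeds; "effort": joint torques, N m; "tool_pos": TCP position; "tcp_rot": TCP orientation; "wrist_force": force on the tool from outside, world axes, zero at the start; "torque": the same for the moment, N m; "grip_width": finger opening in m.
Only numpy, scipy, OpenCV 4.12 (cv2) and the standard library are available. Lean on these libraries where they do the work, as an engineer would, in place of code of your own. Each camera call takes 0.05 s, during which the arm holds its last target. There are 200 camera calls.

TASK

The timber sample station's spring-loaded pressure slide is locked by a steel link dropped over two posts: lift the link up off both posts by its fin and lay it down in the shallow black tray. Then take the slide's grip bar, pull the slide out against its spring until its pointer stands opposite the steel marker block (within the block's width), and finish while holding it still there, without letting go, so that a colleague could change the sample. Leave the timber sample, the loose offcut, the spare sensor and the wrench where they are.

Things in the scene. Friction and masses are not known exactly. Their poses are not given: they have to be found in the camera images.
- rig: Sample station, fixed on the bench, pose varies: aluminium plate 390 x 150 x 12 mm; at its +x end an upright bracket 162 mm high and a blue sensor, 56 mm across, its plug's top 203 mm above the bench. Origin on the bench, 10 mm to -x of the plate's middle; x along the slide towards the sensor, z up. The slide runs along y = 0 and pulls out along -x. Sites and slide use these axes.
- fixed_post (a point): Rounded tip, 70 mm above the bench, of the fixed vertical steel post, 10 mm diameter, at x = 40, y = 0 mm in the rig's frame. An equal post stands on the slide, at x = -15, y = 0 when the slide is home. Each has a shoulder 45 mm above the bench on which the link lies.
- link: Loose dark steel link, about 0.16 kg: plate 90 x 32 x 8 mm, two 14 mm holes 55 mm apart, upright fin on its middle 26 mm long (x), 12 mm thick (y), fin top 45 mm above the underside. Origin: centre of the underside. Starts over both posts, along the rig's x, underside 45 mm above the bench; post tips stand 17 mm above the plate; raised 30 mm it is clear. While on, it blocks the slide.
- slide: Spring-return slide. Its handle is a round black grip bar, 16 mm diameter, 82 mm long, lying along y on two legs 70 mm apart; free from above between the legs, 40 mm free below. Origin: middle of the bar, 90 mm above the bench; home at rig x = -85 mm. Pulls out along -x up to 68 mm; spring 5 N at home plus 1 N per 10 mm (8 to 11 N at the mark), friction under 1 N; springs home if released.
- pointer (a point): Tip of the slide's pointer: a thin steel blade (4 mm along x) sticking out to -y from the foot of the handle, directly below the grip bar (same x as the bar); 37 mm above the bench, y = -53 mm in the rig's frame. Moves with the slide.
- mark (a point): Top centre of the dark steel marker block, 12 (along rig x) x 16 x 28 mm, fixed on the edge of the station's plate beside the slide's path, rig y = -64 mm, top 40 mm above the bench. It stands 28 to 58 mm farther out (-x) than the pointer at home. The pointer passes beside it; the slide is at the mark when pointer and mark have the same x in the rig's frame.
- tray: Black open plastic tray, fixed on the bench, 180 (x) x 150 (y) x 20 mm high, walls and floor 4 to 5 mm; to the left or the right of the station. Origin at the centre of its underside, on the bench.
- sample: Timber sample block 50 x 90 x 40 mm on the station's plate below the sensor, in front of the slide's black shoe (1 mm gap). Origin at the centre of its underside. Leave alone.
- offcut: Loose timber offcut 150 x 95 x 35 mm lying on the bench on the side away from the tray. Origin at the centre of its underside. Leave alone.
- spare: Spare blue sensor cylinder, 56 mm diameter, 121 mm high with its plug, standing on the bench beyond the station to the left. Origin at the centre of its underside. Leave alone.
- wrench: Steel wrench 170 mm long lying at the far side of the bench to the right. Leave alone.
Things that resemble listed ones, but are neither listed nor needed, are in the scene too. Of the things that look like the link, the larger one is meant. Several things have the shape of the tray; the one meant has the colours described above.

How it is judged:
By the outcome, as a careful person would: the job done as asked, in the order asked, and still so for the second after the job is handed in, while the arm keeps its last pose, push and grip.
It also fails if it takes over 54 s, if anything falls off the work surface, if the arm or the gripper's body presses on something with over 40 N, if the wrist force passes 120 N, or if a joint passes its speed limit or range.

## Working session

There is one attempt and no reset: what is moved stays moved. The work goes in short steps, Python scripts to look and compute and a tool call to move; the robot and the scene stay as the last step left them, time stands still between calls to the robot, and variables do not carry over. Pictures are saved under pics/ and viewed, about 8 in all and at most 12, crops included, and the job is handed in when it is done.

Besides the shell and the picture viewer there is one more tool, called after "Request:" in YAML: its name, and indented under it one key for each argument. play_rows: Moves the arm, as the interface text tells. Its arguments: {"type":"object","properties":{"targets":{"type":"array"}},"required":["targets"]}

```bash
mkdir -p pics; ls
cat > h.py <<'E'
import numpy as np, cv2
from bench import ctrl
def cal(n):
    c=ctrl.calibration(n); return np.array(c["intrinsics"]),np.array(c["R"]),np.array(c["t"])
def ray(c,u,v):
    K,R,t=c; d=R.T@np.linalg.solve(K,[u,v,1.]); return -R.T@t,d
def onz(c,u,v,z):
    o,d=ray(c,u,v); return o+d*(z-o[2])/d[2]
def proj(c,X):
    K,R,t=c; p=K@(R@np.array(X)+t); return p[:2]/p[2]
def grab(n,f):
    im=ctrl.get_image(n)[:,:,::-1].copy(); cv2.imwrite("pics/"+f,im); return im
E
python3 - <<'E'
from h import *
np.set_printoptions(precision=4,suppress=True)
a=grab("top","top0.png");b=grab("side","side0.png");c=grab("wrist","wrist0.png")
for n in ("top","side","wrist"):
    k=cal(n);print(n,k[0][0,0],-k[1].T@k[2],k[1][2])
s=ctrl.read_state();print(s["t"],s["tool_pos"],s["tcp_rot"],s["wrist_force"],s["grip_width"])
cv2.imwrite("pics/v1.png",cv2.resize(a,(800,600)))
cv2.imwrite("pics/v2.png",cv2.resize(b,(800,600)))
E
```

```text
pics
top 369.599169769965 [0.3133 0.1356 1.2424] [ 0.2192 -0.0219 -0.9754]
side 465.1643870849037 [-0.1435 -0.5749  1.1563] [ 0.4795  0.4775 -0.7362]
wrist 311.10787460265243 [0.0995 0.6226 0.3725] [ 0.2902 -0.0862 -0.9531]
0.15 [0.1737 0.6    0.2306] [[-0.0003  0.278   0.9606]
 [-0.0012  0.9606 -0.278 ]
 [-1.     -0.0012  0.0001]] [-0.4716 -0.8278 -0.8655] 0.08533585764368065
```

View pics/v1.png

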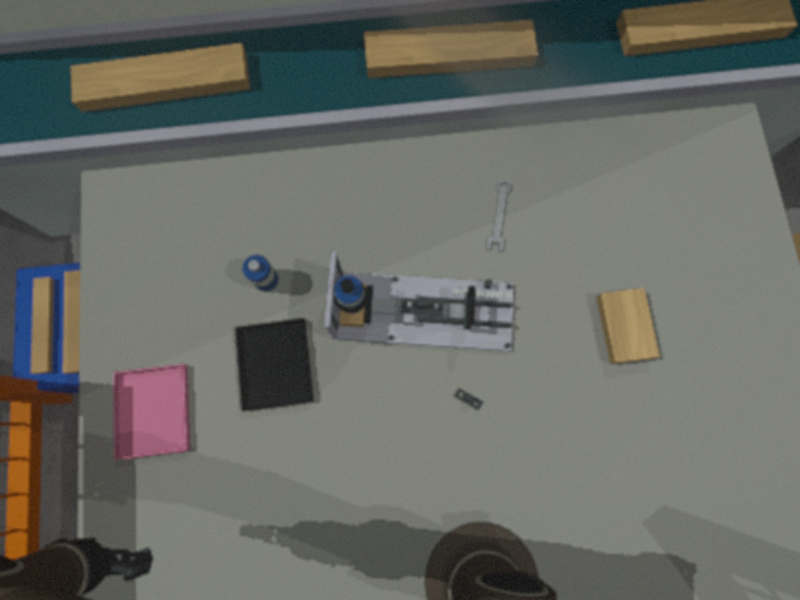

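View pics/v2.png

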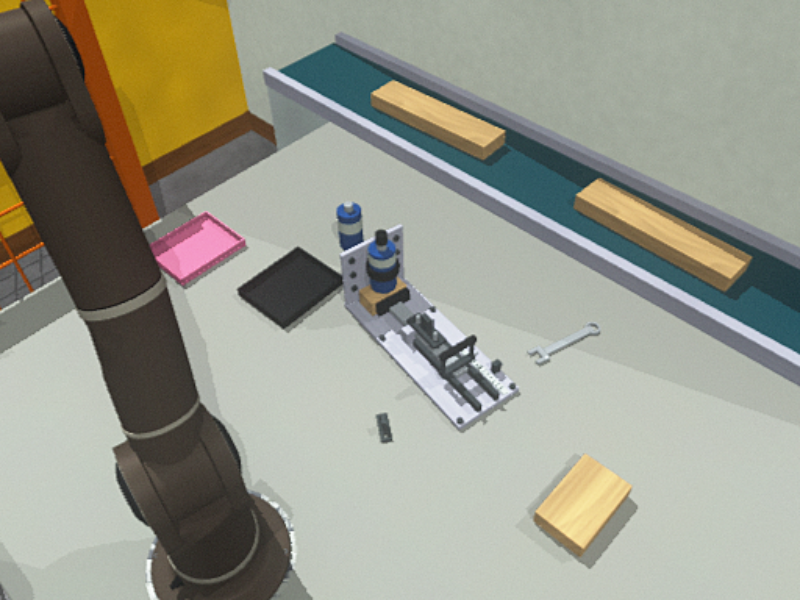

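The top view shows the rig at about (425,310), with its +x pointing left in the image (world +y). The link is on the posts at (425,307). A smaller link-like piece lies on the bench at (468,399), which is the decoy. The black tray is at (275,365) and a pink one at (150,410); black matches the description. I'll confirm with an enlarged crop.

Run:
```python
import cv2,numpy as np
a=cv2.imread("pics/top0.png");b=cv2.imread("pics/side0.png")
# top crop x 140-340 y150-270 ; side crop x210-340 y140-280
A=cv2.resize(a[160:235,205:335],None,fx=6,fy=6,interpolation=cv2.INTER_CUBIC)
B=cv2.resize(b[140:280,215:340],None,fx=4.2,fy=4.2,interpolation=cv2.INTER_CUBIC)
cv2.imwrite("pics/c1.png",A);cv2.imwrite("pics/c2.png",B);print(A.shape,B.shape)
```

```text
(450, 780, 3) (588, 525, 3)
```

View pics/c1.png

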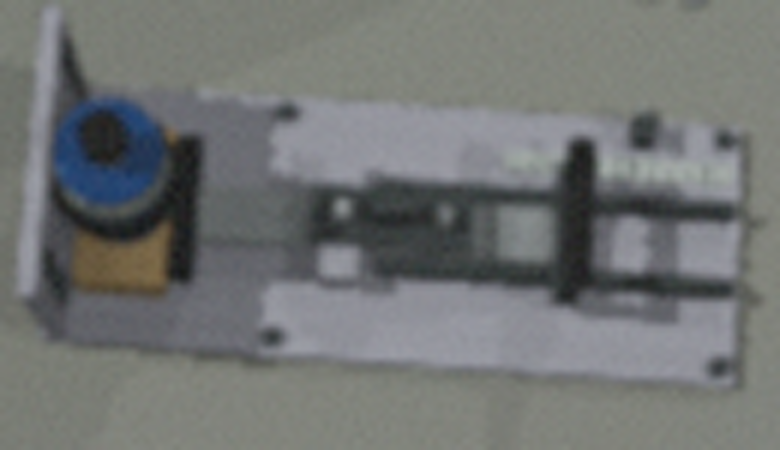

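View pics/c2.png

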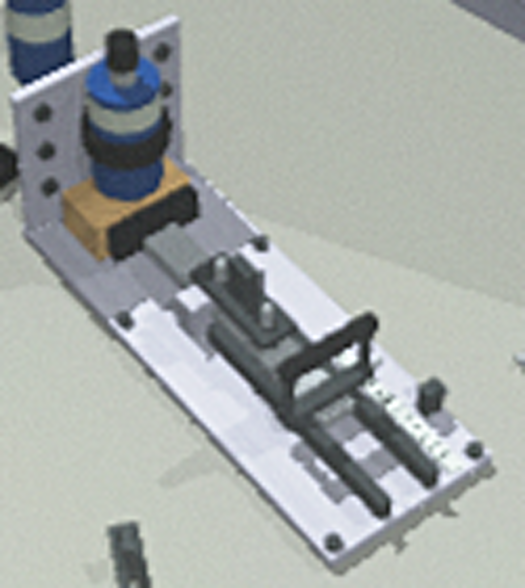

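The crops confirm it. In the top crop, the finned link is over the two bright post tips at (342,207) and (446,213). The bar runs from (580,145) to (570,300) and the marker block is at (645,128). I'll triangulate these next.

Run:
```python
from h import *
np.set_printoptions(precision=4,suppress=True)
T=cal("top");S=cal("side")
t=lambda x,y:(204.5+(x+.5)/6,159.5+(y+.5)/6)
s=lambda x,y:(214.5+(x+.5)/4.2,139.5+(y+.5)/4.2)
def tri(a,b):
    o1,d1=ray(T,*a);o2,d2=ray(S,*b);d1/=np.linalg.norm(d1);d2/=np.linalg.norm(d2)
    A=np.c_[d1,-d2];l=np.linalg.lstsq(A,o2-o1,rcond=None)[0];p=o1+d1*l[0];q=o2+d2*l[1];return (p+q)/2,np.linalg.norm(p-q)
for n,a,b,z in [("fixed",(342,207),(221,264),.068),("slidepost",(446,213),(268,312),.068),("barFar",(581,145),(370,322),.096),("barNear",(568,300),(288,375),.096),("mark",(645,128),(432,385),.04)]:
    print(n,onz(T,*t(*a),z),onz(S,*s(*b),z),*tri(t(*a),s(*b)))
for n,a in [("cFar",(745,130)),("cNear",(740,385)),("sFar",(288,112)),("sNear",(270,338)),("s2Far",(728,140)),("s2near",(718,368))]:
    print(n,onz(T,*t(*a),.012))
# black tray
a=cv2.imread("pics/top0.png");m=(a.max(2)<50).astype(np.uint8);m[:,:140]=0;m[:,215:]=0;m[:195]=0;m[275:]=0
c=max(cv2.findContours(m,0,2)[0],key=cv2.contourArea);r=cv2.minAreaRect(c);print(r)
for p in [r[0],*cv2.boxPoints(r)]: print(onz(T,*p,.012))
```

```text
fixed [0.5628 0.0788 0.068 ] [0.5597 0.0764 0.068 ] [0.5633 0.0789 0.0634] 0.0012257564644040718
slidepost [0.5533 0.0232 0.068 ] [0.5489 0.0199 0.068 ] [0.5539 0.0231 0.0615] 0.001748936102570629
barFar [ 0.5763 -0.0502  0.096 ] [ 0.573 -0.054  0.096] [ 0.5775 -0.051   0.0897] 0.0005309691724528362
barNear [ 0.4942 -0.0317  0.096 ] [ 0.4984 -0.0431  0.096 ] [ 0.4999 -0.036   0.0861] 0.009713599550155355
mark [ 0.5948 -0.0961  0.04  ] [ 0.5959 -0.0968  0.04  ] [ 0.5954 -0.0965  0.04  ] 0.0012220331814531515
cFar [ 0.5939 -0.1582  0.012 ]
cNear [ 0.4493 -0.1325  0.012 ]
sFar [0.6335 0.1004 0.012 ]
sNear [0.5046 0.1249 0.012 ]
s2Far [ 0.5891 -0.1476  0.012 ]
s2near [ 0.4601 -0.1218  0.012 ]
((174.88119506835938, 232.8118896484375), (54.130027770996094, 45.174686431884766), 84.2894058227539)
[0.4758 0.3783 0.012 ]
[0.5685 0.4574 0.012 ]
[0.567  0.3052 0.012 ]
[0.3858 0.3014 0.012 ]
[0.3876 0.4488 0.012 ]
```

Request:
play_rows:
  targets: [0, -1.5, 2, 0, 0, 0, 8.5, 0, -2.6, 3.25, 0, 0, 0, 8.5, 0, -2.6, 3.25, 0, 0, 0, 8.5, 0, -2.6, 3.25, 0, 0, 0, 8.5, 0, -2.6, 3.25, 0, 0, 0, 8.5, 0, -2.6, 3.25, 0, 0, 0, 8.5, 0, -2.6, 3.25, 0, 0, 0, 8.5, 0, -2.6, 3.25, 0, 0, 0, 8.5]

```text
t: 0.95
tool_pos: [0.3574, 0.3407, 0.2313]
tcp_rot: [[-0.0, 0.278, 0.961], [0.0, 0.961, -0.278], [-1.0, 0.0, -0.0]]
wrist_force: [0.3, 0.3, -0.4]
grip_width: 0.0851
```

Request:
play_rows:
  targets: [0, -2.6, 3.25, 0, 0, 0, 8.5, 0, -2.6, 3.25, 0, 0, 0, 8.5, 0, -2.6, 3.25, 0, 0, 0, 8.5, 0, -2.6, 3.25, 0, 0, 0, 8.5, 0, -2.6, 3.25, 0, 0, 0, 8.5, 0, -2.6, 3.25, 0, 0, 0, 8.5, 0, -2.6, 3.25, 0, 0, 0, 8.5, 0, -1.5, 2, 0, 0, 0, 8.5]

```text
t: 1.75
tool_pos: [0.541, 0.0807, 0.2312]
tcp_rot: [[0.0, 0.281, 0.96], [-0.001, 0.96, -0.281], [-1.0, -0.001, 0.001]]
wrist_force: [0.5, 0.1, -0.1]
grip_width: 0.085
```

Request:
play_rows:
  targets: [0, 0, 0, 8, 0, 0, 5, 0, 0, 0, 8, 0, 0, 5, 0, 0, 0, 8, 0, 0, 5, 0, 0, 0, 8, 0, 0, 5, 0, 0, 0, 8, 0, 0, 5, 0, 0, 0, 8, 0, 0, 5, 0, 0, 0, 8, 0, 0, 5, 0, 0, 0, 8, 0, 0, 5]

```text
t: 2.55
tool_pos: [0.5395, 0.0842, 0.2311]
tcp_rot: [[-0.0, 0.986, 0.166], [-0.0, 0.166, -0.986], [-1.0, -0.0, 0.0]]
wrist_force: [-0.1, -0.7, -0.1]
grip_width: 0.0503
```

Request:
play_rows:
  targets: [0, 0, 0, 8, 0, 0, 5, 0, 0, 0, 8, 0, 0, 5, 0, 0, 0, 4, 0, 0, 5, 0, 0, 0, 0, 0, 0, 5, 0, 0, 0, 0, 0, 0, 5, 0, 0, 0, 0, 0, 0, 5, 0, 0, 0, 0, 0, 0, 5, 0, 0, 0, 0, 0, 0, 5]

```text
t: 3.35
tool_pos: [0.5397, 0.0842, 0.2313]
tcp_rot: [[-0.0, 0.984, -0.176], [0.0, -0.176, -0.984], [-1.0, -0.0, -0.0]]
wrist_force: [0.0, 0.3, 1.0]
grip_width: 0.0499
```

Run:
```python
from h import *
k=cal("wrist")
a=grab("wrist","w1.png"); cv2.imwrite("pics/w1b.png",cv2.resize(a,(800,600),interpolation=cv2.INTER_CUBIC))
for X in [(.557,.05,.09),(.562,.0785,.07),(.552,.0225,.07),(.5397,.0842,.2)]: print(X,proj(k,X)*800/512)
np.save("w1.npy",np.array([*k],dtype=object),allow_pickle=True)
```

```text
(0.557, 0.05, 0.09) [438.85279583 328.6746962 ]
(0.562, 0.0785, 0.07) [437.47850962 275.50918737]
(0.552, 0.0225, 0.07) [435.69988035 356.49206015]
(0.5397, 0.0842, 0.2) [401.6325732  357.12002019]Traceback (most recent call last):
  File "<stdin>", line 5, in <module>
ValueError: could not broadcast input array from shape (3,3) into shape (3,)
```

View pics/w1b.png

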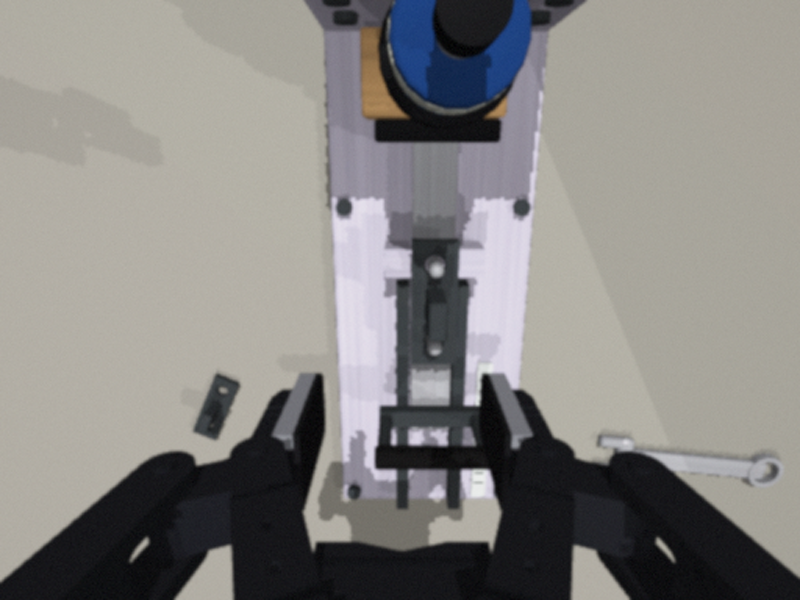

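The wrist view shows the post tips at (436,267) and (435,347), with the fin top spanning about (430-446, 303-342). The rig appears straight in the picture. I'll cast these points.

Run:
```python
from h import *
k=cal("wrist"); f=512/800
for n,u,v,z in [("fixed",436,267,.069),("slide",435,347,.069),("fin",438,322,.09),("screwL",344,207,.015),("screwR",522,207,.015),("screwLL",354,491,.015),("barL",377,457,.096)]: print(n,onz(k,u*f,v*f,z).round(4))
```

```text
fixed [0.562 0.084 0.069]
slide [0.5526 0.0291 0.069 ]
fin [0.5572 0.0545 0.09  ]
screwL [0.5044 0.1265 0.015 ]
screwR [0.6321 0.1035 0.015 ]
screwLL [ 0.4603 -0.1181  0.015 ]
barL [ 0.5022 -0.0309  0.096 ]
```

Request:
play_rows:
  targets: [0, 1.1, 1.35, 0, 0, 0, 5, 0, 1.1, 1.35, 0, 0, 0, 5, 2.5, 0, 0, 0, 0, 0, 5, 3, 0, 0, 0, 0, 0, 5, 3, 0, 0, 0, 0, 0, 5, 2.5, 0, 0, 0, 0, 0, 5, 2, 0, 0, 0, 0, 0, 5, 1, 0, 0, 0, 0, 0, 5]

```text
t: 4.2
tool_pos: [0.5557, 0.0537, 0.0895]
tcp_rot: [[-0.002, 0.984, -0.176], [-0.001, -0.176, -0.984], [-1.0, -0.002, 0.001]]
wrist_force: [0.4, -0.2, -0.0]
grip_width: 0.0499
```

Request:
play_rows:
  targets: [1, 0, 0, 0, 0, 0, 5, 1, 0, 0, 0, 0, 0, 5, 0.9, 0, 0, 0, 0, 0, 5, 0, 0, 0, 0, 0, 0, 5, 0, 0, 0, 0, 0, 0, 5, 0, 0, 0, 0, 0, 0, 5, 0, 0, 0, 0, 0, 0, 5, 0, 0, 0, 0, 0, 0, 5]

```text
t: 5.0
tool_pos: [0.5569, 0.0539, 0.0627]
tcp_rot: [[0.001, 0.984, -0.176], [0.0, -0.176, -0.984], [-1.0, 0.001, -0.0]]
wrist_force: [0.2, 0.2, 0.0]
grip_width: 0.0498
```

Run:
```python
from h import *
a=grab("wrist","w2.png"); cv2.imwrite("pics/w2b.png",cv2.resize(a[150:384,90:440],None,fx=2,fy=2,interpolation=cv2.INTER_CUBIC))
print(ctrl.read_state()["tool_pos"])
```

```text
[0.55680398 0.05386    0.06258845]
```

View pics/w2b.png

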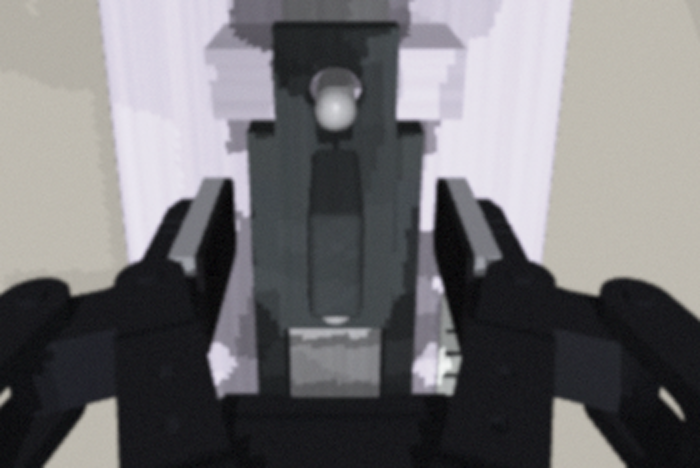

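The fin (335, 150–315) stands centred between the pads, so I can close.

Request:
play_rows:
  targets: [0, 0, 0, 0, 0, 0, 0.8, 0, 0, 0, 0, 0, 0, 0.8, 0, 0, 0, 0, 0, 0, 0.8, 0, 0, 0, 0, 0, 0, 0.8, 0, 0, 0, 0, 0, 0, 0.8, 0, 0, 0, 0, 0, 0, 0.8, 0, 0, 0, 0, 0, 0, 0.8, 0, 0, 0, 0, 0, 0, 0.8]

```text
t: 5.85
tool_pos: [0.5567, 0.0538, 0.0624]
tcp_rot: [[0.0, 0.984, -0.176], [0.0, -0.176, -0.984], [-1.0, 0.0, -0.0]]
wrist_force: [-0.2, 0.1, 4.5]
grip_width: 0.0114
```

Request:
play_rows:
  targets: [-0.3, 0, 0, 0, 0, 0, 0.5, -0.5, 0, 0, 0, 0, 0, 0.5, -0.5, 0, 0, 0, 0, 0, 0.5, -0.7, 0, 0, 0, 0, 0, 0.5, -1, 0, 0, 0, 0, 0, 0.5, -1, 0, 0, 0, 0, 0, 0.5, -1, 0, 0, 0, 0, 0, 0.5, 0, 0, 0, 0, 0, 0, 0.5]

```text
t: 6.65
tool_pos: [0.5577, 0.0539, 0.1141]
tcp_rot: [[0.003, 0.984, -0.176], [0.001, -0.176, -0.984], [-1.0, 0.003, -0.001]]
wrist_force: [0.6, 1.0, -1.6]
grip_width: 0.0109
```

Request:
play_rows:
  targets: [-2, 0, 0, 0, 0, 0, 0.5, -2, 0, 0, 0, 0, 0, 0.5, 0, -1.5, 0.25, 0, 0, 0, 0.5, 0, -2.7, 0.5, 0, 0, 0, 0.5, 0, -3, 0.5, 0, 0, 0, 0.5, 0, -3, 0.5, 0, 0, 0, 0.5, 0, -3, 0.5, 0, 0, 0, 0.5, 0, -1.5, 0.3, 0, 0, 0, 0.5]

```text
t: 7.45
tool_pos: [0.4046, 0.0545, 0.1519]
tcp_rot: [[-0.002, 0.984, -0.176], [0.001, -0.176, -0.984], [-1.0, -0.002, -0.0]]
wrist_force: [0.9, 0.5, -2.1]
grip_width: 0.0109
```

Request:
play_rows:
  targets: [0, -0.4, -2, 0, 0, 0, 0.5, 0, -0.6, -3.5, 0, 0, 0, 0.5, 0, -0.7, -4, 0, 0, 0, 0.5, 0, -0.7, -4, 0, 0, 0, 0.5, 0, -0.7, -4, 0, 0, 0, 0.5, 0, -0.7, -4, 0, 0, 0, 0.5, 0, -0.7, -4, 0, 0, 0, 0.5, 0, -0.6, -3.5, 0, 0, 0, 0.5]

```text
t: 8.25
tool_pos: [0.4078, 0.3513, 0.1522]
tcp_rot: [[-0.0, 0.985, -0.175], [0.0, -0.175, -0.985], [-1.0, -0.0, -0.0]]
wrist_force: [1.4, 0.1, -1.3]
grip_width: 0.0111
```

Request:
play_rows:
  targets: [0, -0.4, -2, 0, 0, 0, 0.5, 0, -0.2, -0.9, 0, 0, 0, 0.5, 0, 1.5, -0.25, 0, 0, 0, 0.5, 0, 2.2, -0.4, 0, 0, 0, 0.5, 0, 2, -0.4, 0, 0, 0, 0.5, 0, 1, -0.2, 0, 0, 0, 0.5, 0, 0, 0, 0, 0, 0, 0.5, 0, 0, 0, 0, 0, 0, 0.5]

```text
t: 9.05
tool_pos: [0.4754, 0.3783, 0.152]
tcp_rot: [[-0.001, 0.984, -0.177], [-0.001, -0.177, -0.984], [-1.0, -0.001, 0.001]]
wrist_force: [0.1, 0.4, -1.9]
grip_width: 0.0114
```

Run:
```python
from h import *
a=grab("wrist","w3.png"); cv2.imwrite("pics/w3b.png",a)
s=ctrl.read_state();print(s["tool_pos"],s["wrist_force"],s["grip_width"],s["qpos"])
```

```text
[0.47489468 0.37868438 0.15210188] [ 0.09302713  0.50993945 -2.35996117] 0.010928303183899197 [-61.23199978  27.587541    24.93530679 100.19998351 -13.77102719
  55.29335235 -41.03859918]
```

View pics/w3b.png

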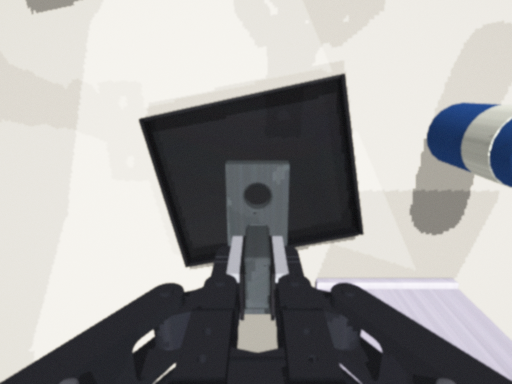

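The link is held level above the black tray. The tray corners are at (141,120), (343,75), (362,234) and (187,265).

Run:
```python
from h import *
k=cal("wrist")
P=np.array([onz(k,*p,.02) for p in [(141,120),(343,75),(362,234),(187,265)]]);print(P.round(3),P.mean(0))
```

```text
[[0.386 0.452 0.02 ]
 [0.561 0.457 0.02 ]
 [0.565 0.31  0.02 ]
 [0.39  0.307 0.02 ]] [0.47564282 0.38145838 0.02      ]
```

Tray centre is (0.476, 0.381), within 3 mm of the TCP. I'll lower the link.

Request:
play_rows:
  targets: [2, 0, 0, 0, 0, 0, 0.5, 2.5, 0, 0, 0, 0, 0, 0.5, 2.5, 0, 0, 0, 0, 0, 0.5, 2.3, 0, 0, 0, 0, 0, 0.5, 1.5, 0, 0, 0, 0, 0, 0.5, 1, 0, 0, 0, 0, 0, 0.5, 0.6, 0, 0, 0, 0, 0, 0.5, 0.3, 0, 0, 0, 0, 0, 0.5]

```text
t: 9.9
tool_pos: [0.4757, 0.3793, 0.0253]
tcp_rot: [[0.0, 0.984, -0.176], [0.0, -0.176, -0.984], [-1.0, 0.0, -0.0]]
wrist_force: [-0.4, 0.8, -2.7]
grip_width: 0.0105
```

Request:
play_rows:
  targets: [0.1, 0, 0, 0, 0, 0, 0.5, 0.1, 0, 0, 0, 0, 0, 0.5, 0.1, 0, 0, 0, 0, 0, 0.5, 0, 0, 0, 0, 0, 0, 0.5, 0, 0, 0, 0, 0, 0, 0.5, 0, 0, 0, 0, 0, 0, 0.5, 0, 0, 0, 0, 0, 0, 0.5, 0, 0, 0, 0, 0, 0, 0.5]

```text
t: 10.7
tool_pos: [0.4757, 0.3792, 0.0223]
tcp_rot: [[0.0, 0.984, -0.176], [0.0, -0.176, -0.984], [-1.0, 0.0, -0.0]]
wrist_force: [0.1, 0.5, -2.6]
grip_width: 0.0109
```

Request:
play_rows:
  targets: [0.1, 0, 0, 0, 0, 0, 0.5, 0, 0, 0, 0, 0, 0, 0.5, 0.1, 0, 0, 0, 0, 0, 0.5, 0, 0, 0, 0, 0, 0, 0.5, 0, 0, 0, 0, 0, 0, 0.5, 0, 0, 0, 0, 0, 0, 0.5, 0, 0, 0, 0, 0, 0, 0.5, 0, 0, 0, 0, 0, 0, 0.5]

```text
t: 11.5
tool_pos: [0.4758, 0.3793, 0.0214]
tcp_rot: [[0.0, 0.984, -0.176], [0.001, -0.176, -0.984], [-1.0, -0.0, -0.001]]
wrist_force: [-2.9, -1.5, 9.9]
grip_width: 0.0109
```

Contact at 9.9 N, so the link is on the tray floor. Next: open and rise.

Request:
play_rows:
  targets: [-0.05, 0, 0, 0, 0, 0, 0.5, 0, 0, 0, 0, 0, 0, 3.5, 0, 0, 0, 0, 0, 0, 4.5, 0, 0, 0, 0, 0, 0, 4.5, 0, 0, 0, 0, 0, 0, 4.5, 0, 0, 0, 0, 0, 0, 4.5, 0, 0, 0, 0, 0, 0, 4.5, 0, 0, 0, 0, 0, 0, 4.5]

```text
t: 12.3
tool_pos: [0.4756, 0.3791, 0.0207]
tcp_rot: [[-0.0, 0.984, -0.176], [-0.0, -0.176, -0.984], [-1.0, -0.0, 0.0]]
wrist_force: [-0.4, 1.1, -0.5]
grip_width: 0.045
```

Request:
play_rows:
  targets: [-1, 0, 0, 0, 0, 0, 4.5, -2, 0, 0, 0, 0, 0, 4.5, -3, 0, 0, 0, 0, 0, 4.5, -4, 0, 0, 0, 0, 0, 4.5, -4, 0, 0, 0, 0, 0, 6, -4, 0, 0, 0, 0, 0, 6, -2, 0, 0, 0, 0, 0, 6, 0, 0, 0, 0, 0, 0, 6]

```text
t: 13.1
tool_pos: [0.4773, 0.38, 0.2253]
tcp_rot: [[0.005, 0.984, -0.176], [0.005, -0.176, -0.984], [-1.0, 0.004, -0.006]]
wrist_force: [-0.1, -0.1, -0.5]
grip_width: 0.0601
```

Run:
```python
from h import *
a=grab("wrist","w4.png"); b=grab("top","t4.png")
b=b[160:290,140:340]
cv2.imwrite("pics/v4.png",np.hstack([cv2.resize(a,(400,300)),cv2.resize(b,(400,300),interpolation=cv2.INTER_CUBIC)]))
print(ctrl.read_state()["tool_pos"])
```

```text
[0.47555147 0.37912485 0.22133857]
```

View pics/v4.png

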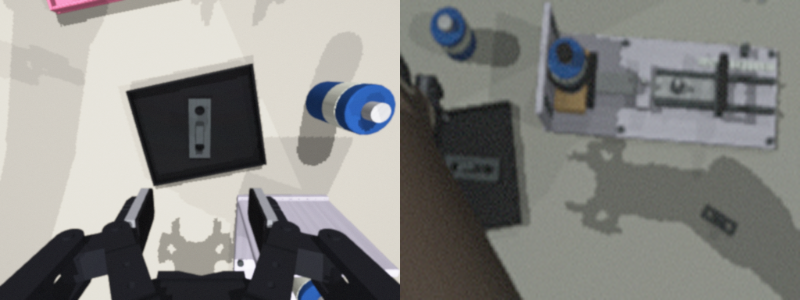

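The link lies flat in the black tray (wrist view at 200,130). Now over to the bar, with the jaws turned to open along rig x and the camera on the marker side.

Request:
play_rows:
  targets: [0, -0.8, 1.8, 0, 0, 0, 6, 0, -1.3, 3.2, 0, 0, 0, 6, 0, -1.5, 3.4, 0, 0, 0, 6, 0, -1.1, 2.6, 0, 0, 0, 6, 0, 0.9, 3.9, 0, 0, 0, 6, 0, 0.9, 3.9, 0, 0, 0, 6, 0, 0.9, 3.9, 0, 0, 0, 6, 0, 0.9, 3.9, 0, 0, 0, 6]

```text
t: 14.0
tool_pos: [0.4169, 0.1174, 0.2197]
tcp_rot: [[-0.002, 0.984, -0.176], [-0.001, -0.176, -0.984], [-1.0, -0.002, 0.001]]
wrist_force: [1.4, -0.2, 0.8]
grip_width: 0.0604
```

Request:
play_rows:
  targets: [0, 0.9, 3.9, 0, 0, 0, 6, 0, 0.7, 3.9, 0, 0, 0, 6, 0, 3, -0.4, 0, 0, 0, 6, 0, 3.6, -0.5, 0, 0, 0, 6, 0, 3.2, -0.5, 0, 0, 0, 6, 0, 1.9, -0.3, 0, 0, 0, 6, 0, 0, 0, 5, 0, 0, 6, 0, 0, 0, 8, 0, 0, 6]

```text
t: 14.8
tool_pos: [0.5377, 0.0352, 0.2191]
tcp_rot: [[-0.003, 0.918, -0.397], [-0.002, -0.397, -0.918], [-1.0, -0.002, 0.003]]
wrist_force: [-0.5, -0.5, -0.4]
grip_width: 0.06
```

Request:
play_rows:
  targets: [0, 0, 0, 8, 0, 0, 6, 0, 0, 0, 8, 0, 0, 6, 0, 0, 0, 8, 0, 0, 6, 0, 0, 0, 8, 0, 0, 6, 0, 0, 0, 8, 0, 0, 6, 0, 0, 0, 8, 0, 0, 6, 0, 0, 0, 8, 0, 0, 6, 0, 0, 0, 8, 0, 0, 6]

```text
t: 15.6
tool_pos: [0.5372, 0.0357, 0.2196]
tcp_rot: [[-0.002, 0.044, -0.999], [-0.001, -0.999, -0.044], [-1.0, 0.001, 0.002]]
wrist_force: [-0.3, -0.4, 0.7]
grip_width: 0.06
```

Request:
play_rows:
  targets: [0, 0, 0, 8, 0, 0, 6, 0, 0, 0, 5, 0, 0, 6, 0, 0, 0, 0, 0, 0, 6, 0, 0, 0, 0, 0, 0, 6, 0, 0, 0, 0, 0, 0, 6, 0, 0, 0, 0, 0, 0, 6, 0, 0, 0, 0, 0, 0, 6, 0, 0, 0, 0, 0, 0, 6]

```text
t: 16.4
tool_pos: [0.5382, 0.0357, 0.2208]
tcp_rot: [[0.0, -0.176, -0.984], [0.0, -0.984, 0.176], [-1.0, -0.0, -0.0]]
wrist_force: [1.2, -0.9, -0.2]
grip_width: 0.0599
```

Run:
```python
from h import *
k=cal("wrist"); a=grab("wrist","w5.png"); cv2.imwrite("pics/w5b.png",cv2.resize(a,(800,600),interpolation=cv2.INTER_CUBIC))
s=ctrl.read_state();print(s["tool_pos"],s["tcp_rot"],s["qpos"])
for X in [(.595,-.096,.04),(.538,-.0425,.098)]: print(X,proj(k,X)*800/512)
```

```text
[0.53816983 0.03571748 0.22084544] [[ 1.03829199e-04 -1.75936459e-01 -9.84401520e-01]
 [ 2.58305506e-04 -9.84401487e-01  1.75936480e-01]
 [-9.99999961e-01 -2.72543676e-04 -5.67642619e-05]] [-54.9841792   24.70616494  61.92544047 106.85614458 -24.43341163
  63.14699738 -83.9402208 ]
(0.595, -0.096, 0.04) [592.31259485 142.16777689]
(0.538, -0.0425, 0.098) [540.95539188 265.07016844]
```

View pics/w5b.png

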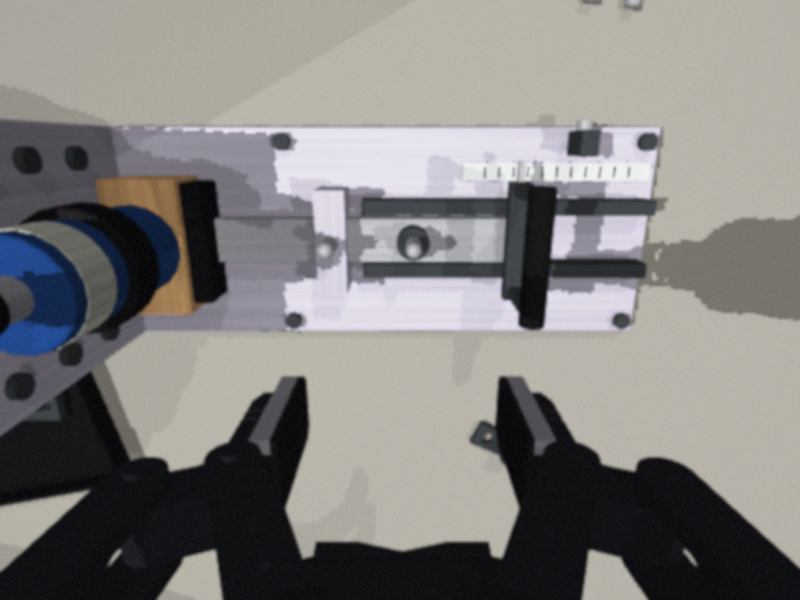

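The bar spans (540,185) to (530,327), the marker is at (585,142), and the pointer is near (528,175) beside the scale.

Run:
```python
from h import *
k=cal("wrist"); f=512/800
ex=np.array([.176,.984,0])
for n,u,v,z in [("bar",536,257,.096),("barfar",541,187,.096),("barnear",531,326,.096),("mark",585,142,.04),("fixed",326,247,.069),("slide",413,247,.069),("pointer?",528,176,.037)]:
    p=onz(k,u*f,v*f,z);print(n,p.round(4),"along x",(p@ex).round(4))
a=cv2.imread("pics/w5.png");cv2.imwrite("pics/w5c.png",cv2.resize(a[70:170,310:430],None,fx=6,fy=6,interpolation=cv2.INTER_CUBIC))
```

```text
bar [ 0.5425 -0.0407  0.096 ] along x 0.0555
barfar [ 0.5804 -0.0469  0.096 ] along x 0.056
barnear [ 0.5018 -0.0339  0.096 ] along x 0.055
mark [ 0.5959 -0.0915  0.04  ] along x 0.0149
fixed [0.5643 0.079  0.069 ] along x 0.1771
slide [0.5548 0.0265 0.069 ] along x 0.1237
pointer? [ 0.5812 -0.0547  0.037 ] along x 0.0485
```

View pics/w5c.png

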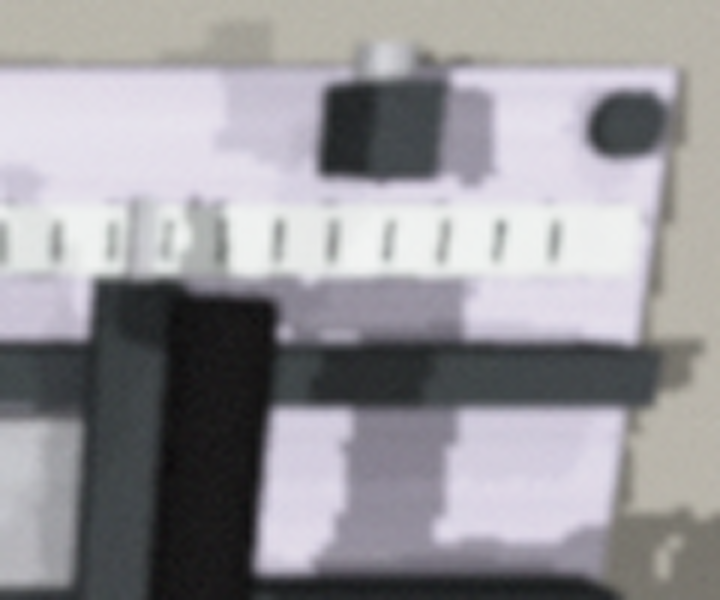

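Request:
play_rows:
  targets: [0, 1.5, -0.3, 0, 0, 0, 6, 0, 2.5, -0.5, 0, 0, 0, 6, 0, 2.4, -0.5, 0, 0, 0, 6, 0, 1.2, -0.2, 0, 0, 0, 6, 0, 0, 0, 0, 0, 0, 6, 2, 0, 0, 0, 0, 0, 6, 2, 0, 0, 0, 0, 0, 6, 0, 0, 0, 0, 0, 0, 6]

```text
t: 17.25
tool_pos: [0.5382, -0.0402, 0.1787]
tcp_rot: [[-0.004, -0.175, -0.985], [0.0, -0.985, 0.175], [-1.0, 0.0, 0.004]]
wrist_force: [0.5, -0.0, -0.5]
grip_width: 0.0597
```

Run:
```python
from h import *
k=cal("wrist"); a=grab("wrist","w6.png"); cv2.imwrite("pics/w6b.png",cv2.resize(a,(800,600),interpolation=cv2.INTER_CUBIC))
s=ctrl.read_state();print(s["tool_pos"],s["qpos"])
```

```text
[ 0.53892644 -0.04072624  0.18005311] [-44.02229616  27.47937105  58.73328386 109.18899195 -27.383081
  58.93724769 -73.48366771]
```

View pics/w6b.png

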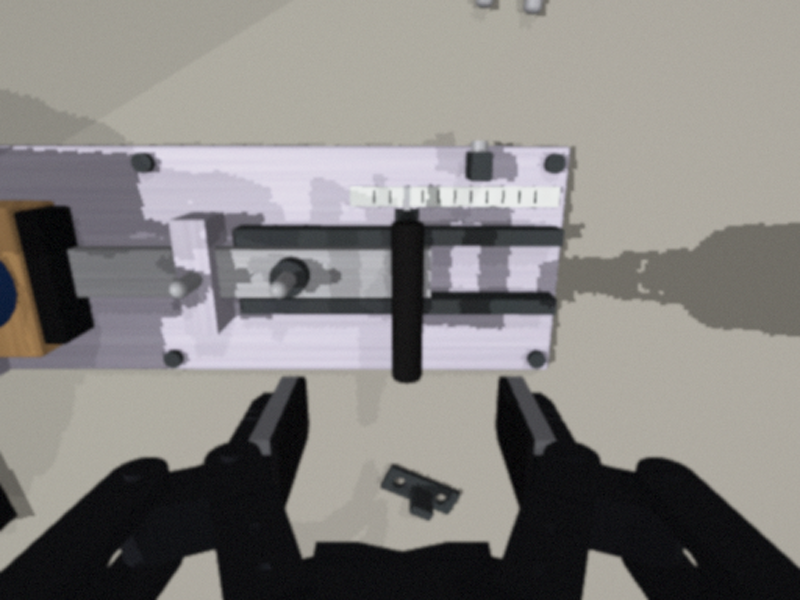

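The bar (407, 220–380) is centred between the fingers at 403. The marker top is at (480,166) and the pointer at about (407,195). I'll measure the pull distance numerically.

Run:
```python
from h import *
k=cal("wrist"); f=512/800; ex=np.array([.176,.984,0]);ey=np.array([-.984,.176,0])
g=cv2.cvtColor(cv2.imread("pics/w6.png"),cv2.COLOR_BGR2GRAY)
print("mark mask");m=(g[92:120,290:330]<90).astype(np.uint8);n,l,st,ce=cv2.connectedComponentsWithStats(m)
for s,c in zip(st[1:],ce[1:]): print(s,c+[290,92])
for n,u,v,z in [("mark",480*f,166*f,.04),("pointer",407*f,200*f,.037),("bar",407*f,300*f,.096)]:
    p=onz(k,u,v,z);print(n,p.round(4),(p@ex).round(4),(p@ey).round(4))
print(g[120:128,250:272])
```

```text
mark mask
[  8   5  17  18 279] [306.33333333 105.89964158]
mark [ 0.5964 -0.0948  0.04  ] 0.0117 -0.6035
pointer [ 0.5848 -0.0513  0.037 ] 0.0524 -0.5845
bar [ 0.544  -0.0434  0.096 ] 0.053 -0.5429
[[226 225 227 226 226 226 227 221 203 187 179 184 203 218 228 228 229 227
  226 223 220 220]
 [219 229 233 232 233 233 232 227 210 195 188 194 211 227 233 234 234 232
  231 222 207 219]
 [202 230 233 233 233 233 233 228 213 197 193 197 215 229 234 234 234 234
  230 209 182 202]
 [195 228 234 234 234 234 232 228 213 198 192 196 215 229 235 235 234 234
  231 200 170 198]
 [195 228 235 234 234 233 233 229 214 195 193 196 215 230 234 234 235 234
  230 200 168 201]
 [192 227 232 232 234 232 233 228 212 195 191 195 214 229 233 235 235 234
  230 201 168 201]
 [183 220 227 228 230 234 232 227 212 195 191 195 214 229 234 234 235 233
  230 201 168 199]
 [173 211 221 221 229 233 233 223 204 193 189 195 214 228 234 235 235 235
  230 201 168 196]]
```

Request:
play_rows:
  targets: [2, 0, 0, 0, 0, 0, 6, 2.5, 0, 0, 0, 0, 0, 6, 2.5, 0, 0, 0, 0, 0, 6, 2, 0, 0, 0, 0, 0, 6, 1.3, 0, 0, 0, 0, 0, 6, 0.6, 0, 0, 0, 0, 0, 6, 0, 0, 0, 0, 0, 0, 6, 0, 0, 0, 0, 0, 0, 6]

```text
t: 18.1
tool_pos: [0.5402, -0.0418, 0.0727]
tcp_rot: [[0.001, -0.176, -0.984], [0.0, -0.984, 0.176], [-1.0, -0.0, -0.001]]
wrist_force: [0.3, -0.9, -0.3]
grip_width: 0.0601
```

Request:
play_rows:
  targets: [0, 0, 0, 0, 0, 0, 4, 0, 0, 0, 0, 0, 0, 3, 0, 0, 0, 0, 0, 0, 2, 0, 0, 0, 0, 0, 0, 1, 0, 0, 0, 0, 0, 0, 1, 0, 0, 0, 0, 0, 0, 1, 0, 0, 0, 0, 0, 0, 1, 0, 0, 0, 0, 0, 0, 1]

```text
t: 18.9
tool_pos: [0.5396, -0.043, 0.0724]
tcp_rot: [[0.001, -0.177, -0.984], [-0.001, -0.984, 0.177], [-1.0, 0.001, -0.001]]
wrist_force: [-1.9, -3.2, 5.9]
grip_width: 0.0141
```

Request:
play_rows:
  targets: [0, 0.3, 0, 0, 0, 0, 0.5, 0, 0.5, 0, 0, 0, 0, 0.5, 0, 0.6, 0, 0, 0, 0, 0.5, 0, 0.7, 0, 0, 0, 0, 0.5, 0, 0.7, 0, 0, 0, 0, 0.5, 0, 0.7, 0, 0, 0, 0, 0.5, 0, 0.5, 0, 0, 0, 0, 0.5, 0, 0.1, 0, 0, 0, 0, 0.5]

```text
t: 19.7
tool_pos: [0.533, -0.0792, 0.0723]
tcp_rot: [[0.001, -0.175, -0.985], [0.005, -0.985, 0.175], [-1.0, -0.005, 0.0]]
wrist_force: [-0.9, 9.6, 9.6]
grip_width: 0.0143
```

Request:
play_rows:
  targets: [0, 0, 0, 0, 0, 0, 0.5, 0, 0, 0, 0, 0, 0, 0.5, 0, 0, 0, 0, 0, 0, 0.5, 0, 0, 0, 0, 0, 0, 0.5, 0, 0, 0, 0, 0, 0, 0.5, 0, 0, 0, 0, 0, 0, 0.5, 0, 0, 0, 0, 0, 0, 0.5, 0, 0, 0, 0, 0, 0, 0.5]

```text
t: 20.5
tool_pos: [0.5331, -0.079, 0.0723]
tcp_rot: [[0.001, -0.174, -0.985], [0.004, -0.985, 0.174], [-1.0, -0.005, 0.0]]
wrist_force: [-1.0, 8.4, 8.9]
grip_width: 0.0142
```

Run:
```python
from h import *
ex=np.array([.176,.984,0]);ey=np.array([-.984,.176,0])
k=cal("wrist"); a=grab("wrist","w7.png"); b=grab("top","t7.png")
s=ctrl.read_state();print(s["t"],s["tool_pos"],s["wrist_force"],s["grip_width"])
X=np.array([.596,-.0955,.04]); P=X+ey*.011*1
u,v=proj(k,X);print(u,v,proj(k,P))
A=cv2.resize(a,(512,384))
c=a[max(0,int(v)-50):int(v)+60,int(u)-60:int(u)+60]; print(max(0,int(v)-50),int(u)-60)
c=cv2.resize(c,(480,440),interpolation=cv2.INTER_CUBIC)
d=b[160:230,250:320];d=cv2.resize(d,(300,300),interpolation=cv2.INTER_CUBIC);d=cv2.copyMakeBorder(d,0,140,0,0,0)
cv2.imwrite("pics/v7.png",np.hstack([c,d]))
```

```text
20.6 [ 0.53307271 -0.07902053  0.07231894] [-0.97347914  8.78317061  8.98235835] 0.014132893974317228
268.4137902563584 117.59174328606869 [268.1823924  137.83816247]
67 208
```

View pics/v7.png

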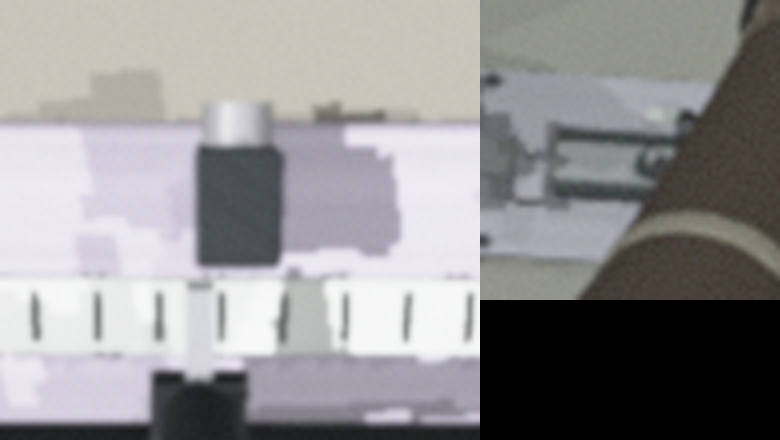

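The pointer is at x=200 in the crop. The marker spans 197–281 (centre 239, 12 mm ≈ 84 px), so it needs about 5.6 mm more.

Request:
play_rows:
  targets: [0, 0.2, 0, 0, 0, 0, 0.5, 0, 0.2, 0, 0, 0, 0, 0.5, 0, 0.15, 0, 0, 0, 0, 0.5, 0, 0.05, 0, 0, 0, 0, 0.5, 0, 0, 0, 0, 0, 0, 0.5, 0, 0, 0, 0, 0, 0, 0.5, 0, 0, 0, 0, 0, 0, 0.5, 0, 0, 0, 0, 0, 0, 0.5]

```text
t: 21.4
tool_pos: [0.5321, -0.0844, 0.0723]
tcp_rot: [[0.001, -0.174, -0.985], [0.005, -0.985, 0.174], [-1.0, -0.005, 0.0]]
wrist_force: [-1.3, 9.8, 9.5]
grip_width: 0.0139
```

Run:
```python
from h import *
def meas(f):
    g=cv2.cvtColor(cv2.imread("pics/"+f),cv2.COLOR_BGR2GRAY).astype(int)
    print(f,"mark row117",g[117,240:305]); 
    for r in (143,148,152): print(r,g[r,240:305])
ctrl_img=grab("wrist","w8.png"); s=ctrl.read_state();print(s["t"],s["tool_pos"],s["wrist_force"],s["grip_width"],s["qd"])
np.set_printoptions(linewidth=400)
meas("w7.png");meas("w8.png")
```

```text
21.45 [ 0.53207414 -0.08442338  0.0723253 ] [-0.60634653  9.60526545  8.95368226] 0.014013357944891938 [-0.01963609  0.01624948  0.04623381 -0.06246448  0.06890643 -0.04129169
 -0.06881452]
w7.png mark row117 [214 215 216 215 214 214 215 214 213 212 210 202 201 202 201 196 164 117  85  81  79  79  78  78  80  82  80  79  79  79  77  78  78  78  79  80  77  78 107 145 160 166 168 167 166 166 167 166 166 167 166 169 168 168 166 168 168 168 166 166 167 165 166 168 169]
143 [236 239 244 246 247 243 216 148 164 223 239 241 241 237 230 219 215 217 215 216 220 223 185 140 201 236 242 242 243 244 247 248 248 248 248 248 246 222 147 124 162 184 189 189 189 189 188 189 189 199 230 243 241 204 149 209 241 246 246 247 247 247 247 246 247]
148 [234 235 234 234 232 226 190 130 150 212 236 241 240 238 229 218 217 215 217 216 220 223 188 149 206 237 243 244 247 247 248 248 248 248 247 236 205 154 112 138 179 189 191 189 189 189 189 188 188 193 214 236 238 202 159 216 243 246 246 247 247 246 247 247 247]
152 [235 235 236 236 231 226 213 194 198 219 233 239 240 237 229 218 214 214 216 215 220 227 219 
[... 547 characters left out ...]
248 247 248 248 248 244 214 159 214 243 247 248 247 247 240 221 193 188 188 187 181 162 116 118 160 196 230 244 247 247 246 246 247 246 247 247 243 210 149 208 242 246]
148 [177 220 229 228 229 228 227 227 233 239 241 241 237 229 214 215 216 217 217 218 223 237 246 248 249 249 248 248 244 210 152 213 243 248 247 247 248 245 233 204 187 185 184 176 146  97 113 162 186 204 233 245 247 247 247 247 247 247 247 242 208 150 210 242 246]
152 [207 225 226 226 225 225 226 225 227 233 239 239 239 236 225 218 215 216 214 214 221 237 246 248 249 248 248 248 246 233 221 237 245 247 245 232 207 197 193 190 185 187 185 181 161 139 158 180 188 201 230 244 247 247 247 247 247 247 246 241 225 221 237 246 246]
```

Marker edges are at columns 247–268 (centre 257.4) and the pointer is at 256.9, about 0.3 mm apart. I'll hold still for one check, then hand in.

Request:
play_rows:
  targets: [0, 0, 0, 0, 0, 0, 0.5, 0, 0, 0, 0, 0, 0, 0.5, 0, 0, 0, 0, 0, 0, 0.5, 0, 0, 0, 0, 0, 0, 0.5, 0, 0, 0, 0, 0, 0, 0.5, 0, 0, 0, 0, 0, 0, 0.5, 0, 0, 0, 0, 0, 0, 0.5, 0, 0, 0, 0, 0, 0, 0.5]

```text
t: 22.25
tool_pos: [0.5321, -0.0844, 0.0723]
tcp_rot: [[0.0, -0.174, -0.985], [0.005, -0.985, 0.174], [-1.0, -0.005, 0.0]]
wrist_force: [-0.6, 9.6, 10.1]
grip_width: 0.0145
```

Run:
```python
from h import *
a=grab("wrist","w9.png"); g=cv2.cvtColor(a,cv2.COLOR_BGR2GRAY).astype(int)
m=np.where(g[117,240:275]<120)[0]+240; p=g[143,250:266]; w=np.clip(232-p,0,None)
mark=(m[0]+m[-1])/2; ptr=(w*np.arange(250,266)).sum()/w.sum()
s=ctrl.read_state();print(m[0],m[-1],mark,ptr,s["tool_pos"],s["grip_width"])
if abs(mark-ptr)<4: print(ctrl.finish_job())
```

```text
247 268 257.5 256.6 [ 0.53209761 -0.08446003  0.07233262] 0.013940300095212417
the job is handed in; nothing more can be done
None
```

The job is done and handed in at about 22 s of the 54 s allowed. I lifted the link off both posts by its fin and laid it flat in the black tray. I then pulled the slide out about 42 mm, and the arm is still holding it there.

- **Pointer at the mark:** in the last wrist picture the pointer is at column 256.6 and the marker block spans 247–268 (centre 257.5). That is about 0.5 mm off centre, with ±6 mm allowed.
- **Hold:** the tool position and grip stayed steady over the last second. The wrist force was about 9.6 N along the pull, in line with the spring. An extra vertical force of about 10 N was also there, which I took to be from the grip.
- **First pull:** it stopped about 5.6 mm short of the mark, so I corrected it with a second short pull.
- **Link position along the station:** the top and wrist cameras disagreed by up to 6 mm. I aimed between the two readings, and the fin sat well between the fingers.
- **Not checked again:** I did not touch the sample, offcut, spare sensor or wrench, but I took no final picture of them.

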